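Run the stamping jig's carriage past its spring catch

ROBOT

A 6-joint arm with a two-finger parallel gripper is mounted at the origin on the work surface; the furniture and walls round the work are solid. World frame = base frame: x ahead of the robot, y to its left, z up, the work surface at z = 0. Lengths are in m, angles in rad, forces in N, time in s.
With the tool pointing down it reaches from about 0.375 to 0.925 m from the base axis. Payload 5.7 kg.
Tool frame: the origin (TCP) lies at the very end of the fingers, on their centre line; the grasp point (between the pads) lies 19 mm behind it; z points along the fingers, y is the line along which they close (so a half turn about z gives the same grasp; the last joint's range is limited). The gripper opens to 88 mm and grips with 3 to 60 N. Pads are 20 mm wide; open, the fingers measure 115 mm over their backs; the gripper's body (75 mm by 178 mm) begins 61 mm behind the grasp point.
Start: joints at [-1.329, 0.359, 1.51, -0, 1.272, -0.115], TCP at [0.21, -0.562, 0.223] pointing down, gripper open.
Joint ranges: [-2.97, 2.97], [-1.01, 2.36], [0.21, 2.38], [-0.96, 4.11], [0.2, 2.71], [-2.98, 2.98]. Speed limits (rad/s): [2.39, 2.39, 3.14, 3.14, 3.14, 3.14].

INTERFACE

Orientations are given as a 3x3 rotation matrix whose columns are the frame's x, y, z axes.
In Python, from bench import readout, snapshot, order gives the robot as it stands.
- The arm moves only by the tool send_rows, never from a script. Its argument "commands" is text: rows parted by semicolons, each of 7 numbers parted by spaces: the opening, from -1 (shut) to 1 (fully open), so that 0 is half open, then the shift along the tool's x, y, z in m, then the turn, a rotation vector about the tool's x, y, z in degrees. In form: fingers dx dy dz rx ry rz; .... A call has 1 to 8 rows; each row is the pose to reach, as a shift and turn from the pose commanded when the call began, along the tool's axes at that moment; what a row does not reach only later rows make up. A row lasts 1/12 s, in which the tool goes at most 41.7 mm and 7.16 degrees, less where a joint would pass 70% of its speed; a pose out of reach is approached as far as the arm can. A call with a gripper value outside its range is refused whole. The fingers move at their own pace and stop on an object; "force" is the grip in N (left out, the last holds). Time passes only in rows, so rows that repeat a pose let the fingers close. It gives the time, the measured TCP pose, the force, the opening and the grip force at its end, in the units of the state.
- readout.sense(): the state, without advancing time (a new reading comes with each control period).
- snapshot(name): name is "scene" or "side" or "wrist"; returns a dict with "img" (420x560x3 uint8, blue, green, red), "intrinsics" (3x3 intrinsics, pixels), "R" (3x3) and "t" (3): a world point X has camera coordinates R X + t. Camera axes: x right, y down, z forward; pixel columns grow to the right and rows downward; lengths in m; the calibration is good to about 2 mm. The wrist camera is an equidistant fisheye: a pixel r from the principal point sees the ray r / f radians off the axis. A picture is of the moment at which its call begins. There is no depth.
- order.finish_job(): hands the job in; it is judged then, once.
The state is a dict: "time": time; "joint_pos": joint angles; "joint_velocities": joint speeds; "effort": joint torques, N m; "position": TCP position; "ee_rot": TCP orientation; "contact_force": force on the tool from outside, world axes, zero at the start; "ft_torque": the same for the moment, N m; "finger_gap": finger opening in m; "finger_force": force on a finger pad.
Only numpy, scipy, OpenCV 4.12 (cv2) and the standard library are available. Lean on these libraries where they do the work, as an engineer would, in place of code of your own. Each camera call takes 0.05 s, during which the arm holds its last target. There are 200 camera calls.

TASK

The carton in the stamping jig is ready to be marked: with a fingertip, press the red spring catch down through the window of the carriage, keep it down while you push the carriage over it by the blue bar, and push the carriage all the way under the steel stencil to its end stop, so that the red catch springs up again behind it. The carton must stay lying in its nest; lift nothing, and leave the stamp, the marker and the waiting carton round the jig where they are.

Things in the scene. Friction and masses are not known exactly. Their poses are not given: they have to be found in the camera images.
- jig: Stamping jig, fixed to the table: plywood base, x -85 to +85 mm, y -85 to +237 mm, 18 mm thick, with side guides to 40 mm high. Origin on the table under the centre of the red catch; y is the direction in which the carriage must slide, x is across, z up. A steel stencil bridge spans it at y +149 to +211 mm, underside 62 mm, top with screws 69 mm above the table.
- carriage (a joint): Travel of the carriage along the jig's +y in m: 0 at the start, where the catch stands in its window and blocks it after 3 mm; 0.0975 against the end stop. From 0.093 on it is clear of the catch, which springs up behind its tail. The carriage is an aluminium plate 136 mm wide, underside 24 mm, top 30 mm above the table, that can only slide; 2 to 5 N move it.
- window (a point): Centre of the carriage's window, an opening 70 mm across (x) and 46 mm along y, at the plate's top, 30 mm above the table; moves with the carriage; at the start right over the catch. Behind it (-y) the plate's tail goes on for 50 mm: this part slides over the catch. Ahead of it lie the blue bar and, from 37 to 127 mm ahead of this point, the nest with walls to 44 mm high.
- push_lip (a point): Middle of the back face (it looks to -y, into the window) of the blue push bar at the window's front edge, 35 mm above the table, 23 mm ahead of point window. The bar is 100 mm long across x, 14 mm thick, from 30 to 40 mm above the table, and moves with the carriage. Push this face, or the plate's edge under it, towards the jig's +y.
- catch (a joint): How far the red spring catch is pressed down, in m: 0 fully up, 0.0145 at its bottom stop. It must be at least 0.011 down for the carriage to pass over it. It takes about 3.5 N to start it, 8 N at 0.013; it springs up when let go, unless the carriage lies over it.
- catch_top (a point): Centre of the top of the red spring catch, a block 24 mm (x) by 40 mm (y) that moves straight up and down at the jig's origin. Its top is 35 mm above the table when up (5 mm above the carriage plate) and 20.5 mm when fully pressed. A steel frame round it on the base is 20 mm high.
- nest (a point): Centre of the nest floor on the carriage, 30 mm above the table, 82 mm ahead (+y) of the middle of the window; the nest is 116 x 82 mm inside and moves with the carriage. Axes as the jig's.
- pack: White printed carton 112 x 78 x 24 mm lying in the nest, loose; origin in the centre of its underside, z up. It stays there.
- queue_pack: A like carton, 112 x 78 x 24 mm, lying on the table just behind (-y) the jig; origin in the centre of its underside. Leave alone.
- stamp: Wooden rubber stamp, 23 x 52 mm, 62 mm high, standing on the table beside the jig on the side away from the robot; origin in the centre of its underside. Leave alone.
- marker: White marker pen with a blue cap, 128 mm long, 15 mm thick, lying on the table beside the jig on the side away from the robot; origin at the middle of its underside, length along y. Leave alone.
Things that resemble listed ones, but are neither listed nor needed, are in the scene too. Leave any purple look-alike of the pack alone.

How it is judged:
On the way, in this order (a step that is already met when the one before it is completed fails the run):
1. the red catch is pressed down below the carriage plate while the carriage still stands at the loading place (value of joint catch above 0.01 m and value of joint carriage below 0.01 m), for 0.05 s.
2. the carriage is slid over the held-down catch (value of joint catch above 0.009 m and value of joint carriage above 0.03 m), for 0.05 s.
At the end, for the whole second after the job is handed in: The carriage is at its end stop (joint over 0.090 m) and at rest, the red catch is up again behind it (within 2 mm of fully up), and the carton lies flat in its nest (within 6 mm sideways, 4 mm in height) (value of joint carriage above 0.09 m and value of joint catch below 0.002 m and velocity of joint carriage between -0.01 and 0.01 m/s and z of pack in the frame of nest between -0.004 and 0.004 m and horizontal distance between pack and nest below 0.006 m and angle between pack's own z axis and vertical below 0.08 rad); the robot touches nothing.
It fails at once if the carton is lifted or tipped out of its nest (z of pack in the frame of nest above 0.01 m or angle between pack's own z axis and vertical above 0.2 rad).
It fails at once if the stamp, the marker or the waiting carton is moved more than 15 mm or lifted (distance of any of stamp, marker, queue_pack from where it was at the start of the episode above 0.015 m).
It also fails if it takes over 35 s, if anything falls off the work surface, if the arm or the gripper's body presses on something with over 40 N, if the wrist force passes 120 N, or if a joint passes its speed limit or range.

## Working session

There is one attempt and no reset: what is moved stays moved. The work goes in short steps, Python scripts to look and compute and a tool call to move; the robot and the scene stay as the last step left them, time stands still between calls to the robot, and variables do not carry over. Pictures are saved under pics/ and viewed, at most 10 in all, crops included, and the job is handed in when it is done.

Besides the shell and the picture viewer there is one more tool, called after "Call:" as a command line: name --argument value ..., lists and objects as JSON in quotes. send_rows: Moves the arm, as the interface text tells. Its arguments: {"type":"object","properties":{"commands":{"type":"string"},"force":{"type":"number"}},"required":["commands"]}

```bash
mkdir -p pics; python3 - <<'E'
from bench import readout, snapshot
import cv2,pickle
s=readout.sense();print(s['time'],s['position'],s['ee_rot'],s['finger_gap'])
d={}
for n in('scene','side'):
    d[n]=snapshot(n);cv2.imwrite(f'pics/{n}0.png',cv2.resize(d[n]['img'],(784,588),interpolation=cv2.INTER_CUBIC))
pickle.dump(d,open('d.pkl','wb'))
E
```

```text
0.0 [ 0.20942271 -0.56154393  0.22182154] [[ 9.37010515e-01  3.49300913e-01 -4.09941840e-04]
 [ 3.49301075e-01 -9.37008873e-01  1.76950755e-03]
 [ 2.33971459e-04 -1.80124030e-03 -9.99998350e-01]] 0.08790838499890068
```

View pics/scene0.png

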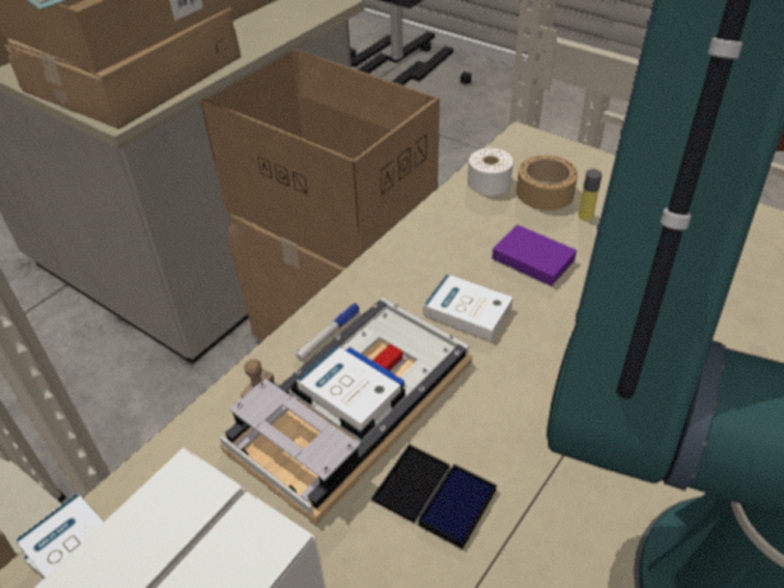

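View pics/side0.png

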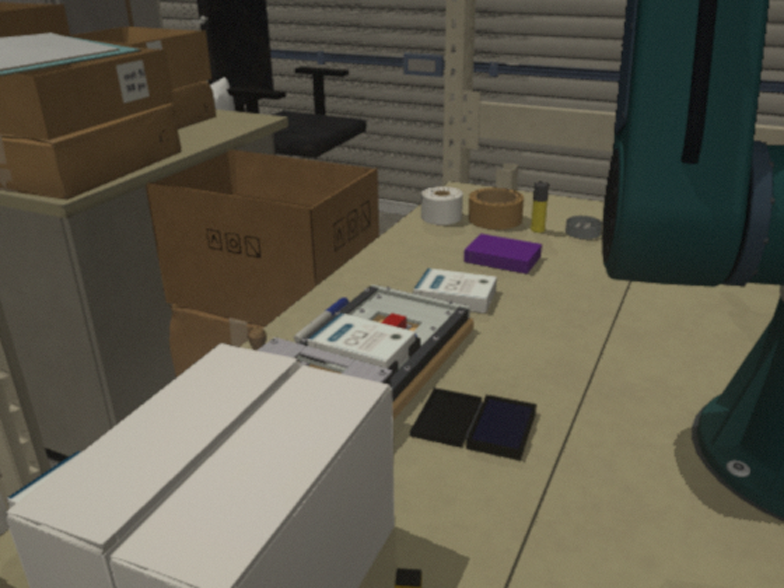

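The scene view shows the jig running from (440,330) to (290,480). The red catch is at about (388,357) and the stencil at its lower left. The side view shows the catch at about (395,321). I'll enlarge both.

```bash
python3 - <<'E'
import cv2,pickle
d=pickle.load(open('d.pkl','rb'))
a=d['scene']['img'][205:375,150:350];cv2.imwrite('pics/c1.png',cv2.resize(a,None,fx=4*.85,fy=4*.85,interpolation=cv2.INTER_CUBIC))
a=d['side']['img'][190:290,200:350];cv2.imwrite('pics/c2.png',cv2.resize(a,None,fx=5,fy=5,interpolation=cv2.INTER_CUBIC))
E
```

```text
(no output)
```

View pics/c1.png

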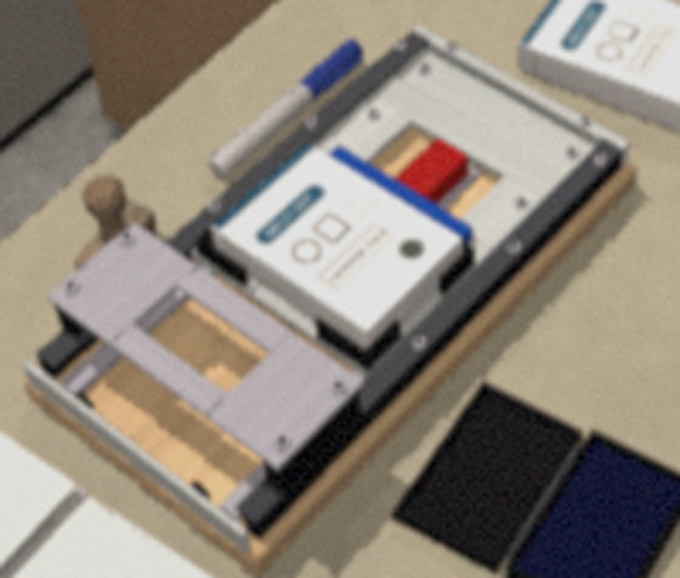

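View pics/c2.png

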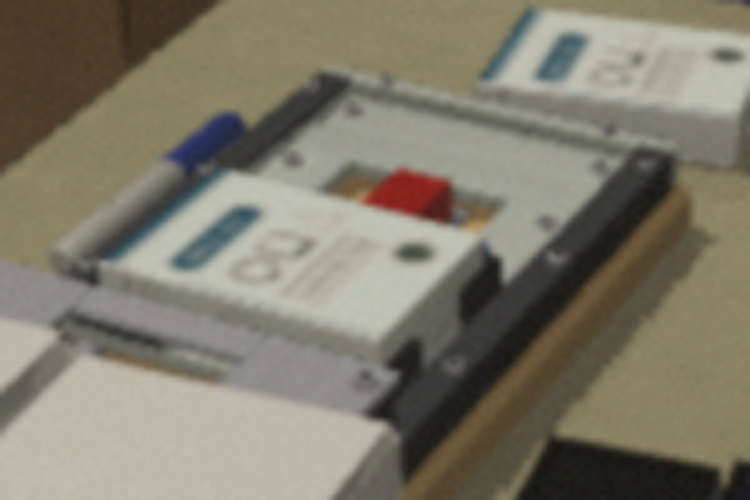

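Scene crop: catch top back edge runs (433,140)–(468,156), window back corners are (412,124) and (500,180), bar back edge ends are (345,149) and (471,230), and stencil corners are (128,228), (50,293), (275,465) and (362,380). Side crop: window back corners are (352,163) and (507,203), and catch back edge runs (405,170)–(450,183).

```bash
python3 - <<'E'
import cv2,pickle,numpy as np
from scipy.optimize import least_squares
d=pickle.load(open('d.pkl','rb'))
A=[((12,-20,35),(433,140)),((-12,-20,35),(468,156)),((35,-23,30),(412,124)),((-35,-23,30),(500,180)),((50,23,40),(345,149)),((-50,23,40),(471,230)),((-85,-85,18),(635,165)),((-85,237,18),(256,550))]
B=[((12,-20,35),(405,170)),((-12,-20,35),(450,183)),((35,-23,30),(352,163)),((-35,-23,30),(507,203)),((-85,-85,18),(690,193))]
obs=[('scene',np.array(p)/1e3,np.array(q)/3.4+[150,205]) for p,q in A]+[('side',np.array(p)/1e3,np.array(q)/5+[200,190]) for p,q in B]
def res(v):
    c,s=np.cos(v[2]),np.sin(v[2]);R=np.array([[c,-s,0],[s,c,0],[0,0,1]]);o=[]
    for n,p,q in obs:
        k=d[n];X=k['R']@(R@p+[v[0],v[1],0])+k['t'];u=k['intrinsics']@X;o.append(u[:2]/u[2]-q)
    return np.ravel(o)
best=min((least_squares(res,[.5,-.3,y],loss='soft_l1') for y in np.arange(-3,3.2,1)),key=lambda r:r.cost)
v=best.x;print(v,np.degrees(v[2]));print(res(v).reshape(-1,2).round(1))
J=best.jac;print(np.sqrt(np.diag(np.linalg.inv(J.T@J))))
for n in d: print(n,-d[n]['R'].T@d[n]['t'])
E
```

```text
[ 0.51035804 -0.02486607 -0.04766281] -2.7308781335737624
[[ 0.8 -0.8]
 [ 0.1  0.1]
 [-0.9 -0.6]
 [ 1.  -0.7]
 [-2.5 -1.1]
 [ 0.8 -0.3]
 [ 0.7  0.6]
 [-0.4  5.4]
 [-1.9  0.1]
 [ 0.2  0.2]
 [-0.9  0.6]
 [ 0.3  0.4]
 [ 0.6 -0.5]]
[0.00080668 0.00101424 0.00779924]
scene [0.09392316 0.49564859 0.79677952]
side [0.14173827 0.73139315 0.50561822]
```

```bash
cat > h.py <<'E'
import numpy as np,sys
from scipy.spatial.transform import Rotation as Ro
from bench import readout
yaw=-0.0477; O=np.array([.5104,-.0249,0]); RJ=Ro.from_euler('z',yaw).as_matrix()
def to(x,y,z):
    s=readout.sense();R=np.array(s['ee_rot']);p=np.array(s['position'])
    Rt=RJ@np.array([[0,1,0],[1,0,0],[0,0,-1.]])
    print('t',s['time'],'jig mm',(RJ.T@(p-O)*1e3).round(1),'gap',s['finger_gap'],'F',np.round(s['contact_force'],1))
    print('shift mm',(R.T@(O+RJ@(np.array([x,y,z])/1e3)-p)*1e3).round(1),'rot',Ro.from_matrix(R.T@Rt).as_rotvec(degrees=True).round(2))
if __name__=='__main__': to(*map(float,sys.argv[1:4]))
E
python3 h.py 0 7 120
```

```text
t 0.1 jig mm [-275.1 -550.5  221.9] gap 0.08790433546768976 F [-0.1 -0.4 -0.4]
shift mm [ 472.3 -404.   102.6] rot [-8.000e-02 -6.000e-02 -6.682e+01]
```

Call:
send_rows --commands "-1 0.03 -0.026 0.006 0 0 -5;-1 0.06 -0.052 0.013 0 0 -10;-1 0.09 -0.078 0.02 0 0 -15;-1 0.12 -0.104 0.026 0 0 -20;-1 0.15 -0.13 0.033 0 0 -25;-1 0.18 -0.156 0.04 0 0 -30;-1 0.21 -0.182 0.046 0 0 -35;-1 0.24 -0.208 0.053 0 0 -40"

```text
time: 0.77
position: [0.3621, -0.2816, 0.1693]
ee_rot: [[0.49, 0.872, -0.0], [0.872, -0.49, 0.0], [0.0, -0.0, -1.0]]
contact_force: [1.1, -0.2, 0.8]
finger_gap: 0.0381
finger_force: 0.0
```

```bash
python3 h.py 0 7 120
```

```text
t 0.7667 jig mm [-135.9 -263.5  169.3] gap 0.0380854945721248 F [ 1.1 -0.2  0.8]
shift mm [302.7   0.4  49.4] rot [-0.00e+00 -1.00e-02 -2.66e+01]
```

Call:
send_rows --commands "-1 0.04 0 0.006 0 0 -4;-1 0.08 0 0.012 0 0 -8;-1 0.12 0 0.02 0 0 -12;-1 0.16 0 0.026 0 0 -16;-1 0.2 0 0.034 0 0 -20;-1 0.24 0 0.04 0 0 -24;-1 0.28 0 0.049 0 0 -26.6;-1 0.295 0 0.049 0 0 -26.6"

```text
time: 1.43
position: [0.5084, -0.0227, 0.1193]
ee_rot: [[0.047, 0.999, -0.001], [0.999, -0.047, 0.002], [0.002, -0.001, -1.0]]
contact_force: [1.0, -0.1, -0.1]
finger_gap: 0.0
finger_force: 0.0
```

Call:
send_rows --commands "-1 0 0 0 0 0 0;-1 0 0 0 0 0 0;-1 0 0 0 0 0 0"

```text
time: 1.68
position: [0.5066, -0.0274, 0.1205]
ee_rot: [[0.052, 0.999, -0.001], [0.999, -0.052, -0.0], [-0.0, -0.001, -1.0]]
contact_force: [0.1, -0.3, 0.3]
finger_gap: 0.0008
finger_force: 0.0
```

```bash
python3 h.py 0 7 60; python3 - <<'E'
from bench import snapshot
import cv2,pickle
d={}
for n in('scene','side','wrist'):
    d[n]=snapshot(n)
pickle.dump(d,open('d2.pkl','wb'))
cv2.imwrite('pics/w1.png',cv2.resize(d['wrist']['img'],(784,588),interpolation=cv2.INTER_CUBIC))
E
```

```text
t 1.6833 jig mm [ -3.7  -2.7 120.5] gap 0.0008268256928298846 F [ 0.1 -0.3  0.3]
shift mm [ 9.7  3.7 60.5] rot [-0.05  0.02 -0.22]
```

View pics/w1.png

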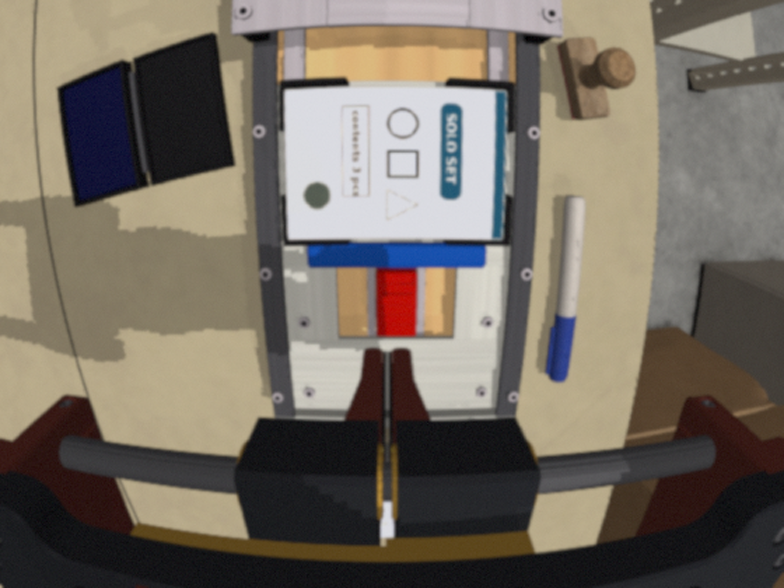

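The wrist view shows the jig square to the tool. Window back corners are at (338,337) and (455,337), the catch back edge at (376,335)–(416,335), and the bar ends at (307,265) and (485,265). I'll check these against my pose.

```bash
python3 - <<'E'
import pickle,numpy as np
from scipy.optimize import least_squares
d=pickle.load(open('d2.pkl','rb'))['wrist']
obs=[((-35,-23,30),(338,337)),((35,-23,30),(455,337)),((-12,-20,35),(376,335)),((12,-20,35),(416,335)),((-35,23,30),(338,267)),((35,23,30),(456,267)),((-50,37,40),(308,245)),((50,37,40),(485,245))]
K=d['intrinsics']
def res(v):
    c,s=np.cos(v[2]),np.sin(v[2]);R=np.array([[c,-s,0],[s,c,0],[0,0,1]]);o=[]
    for p,q in obs:
        X=d['R']@(R@(np.array(p)/1e3)+[v[0],v[1],0])+d['t'];r=np.hypot(X[0],X[1]);th=np.arctan2(r,X[2])
        o.append(K[:2,2]+K[0,0]*th*X[:2]/r-np.array(q)/1.4)
    return np.ravel(o)
v0=[.5104,-.0249,-.0477];print(res(v0).reshape(-1,2).round(1))
r=least_squares(res,v0,loss='soft_l1');print(r.x);print(res(r.x).reshape(-1,2).round(1))
E
```

```text
[[-2.5 -3.5]
 [-3.1 -3.9]
 [-2.7 -3.2]
 [-2.1 -3.4]
 [-4.8 -6.9]
 [-1.8 -7.3]
 [-4.9 -5.9]
 [-1.  -6.4]]
[ 0.51247253 -0.0293974  -0.05247119]
[[ 0.3  1.1]
 [-0.8  1. ]
 [ 0.1  1.6]
 [ 0.5  1.6]
 [-1.7 -1.8]
 [ 1.  -1.8]
 [-1.5 -0.6]
 [ 1.9 -0.5]]
```

```bash
sed -i 's/yaw=-0.0477; O=np.array(\[.5104,-.0249,0\])/yaw=-0.05; O=np.array([.5118,-.027,0])/' h.py; python3 h.py 0 5 50
```

```text
t 1.8333 jig mm [ -5.   -1.3 120.8] gap 4.466815959954938e-06 F [-0.7  0.8  0.6]
shift mm [ 6.3  5.  70.8] rot [-0.01  0.01 -0.2 ]
```

Call:
send_rows --commands "-1 0.006 0.005 0.02 0 0 0;-1 0.006 0.005 0.045 0 0 0;-1 0.006 0.005 0.06 0 0 0;-1 0.006 0.005 0.07 0 0 0;-1 0.006 0.005 0.07 0 0 0;-1 0.006 0.005 0.07 0 0 0"

```text
time: 2.33
position: [0.5123, -0.0217, 0.0507]
ee_rot: [[0.053, 0.999, -0.001], [0.999, -0.053, 0.0], [0.0, -0.001, -1.0]]
contact_force: [1.3, 0.5, 0.9]
finger_gap: 0.0003
finger_force: 0.0
```

```bash
python3 h.py 0 5 22
```

```text
t 2.3333 jig mm [ 0.2  5.3 50.7] gap 0.00034112845090820287 F [1.3 0.5 0.9]
shift mm [-0.3 -0.2 28.7] rot [-0.04 -0.01 -0.15]
```

Call:
send_rows --commands "-1 0 0 0.008 0 0 0;-1 0 0 0.014 0 0 0;-1 0 0 0.019 0 0 0;-1 0 0 0.024 0 0 0;-1 0 0 0.028 0 0 0;-1 0 0 0.028 0 0 0;-1 0 0 0.028 0 0 0;-1 0 0 0.028 0 0 0"

```text
time: 3.0
position: [0.5134, -0.0214, 0.0231]
ee_rot: [[0.051, 0.999, 0.001], [0.999, -0.051, -0.0], [-0.0, 0.002, -1.0]]
contact_force: [-0.4, -1.2, 7.8]
finger_gap: 0.0004
finger_force: 3.6
```

```bash
python3 h.py 0 12 22;  python3 - <<'E'
from bench import snapshot
import cv2
a=snapshot('wrist')['img'];s=snapshot('side')['img'][190:290,200:350]
cv2.imwrite('pics/w2.png',a[100:320,150:400].repeat(2,0).repeat(2,1))
E
```

```text
t 3.0 jig mm [ 1.4  5.7 23.1] gap 0.00044829675522318487 F [-0.4 -1.2  7.8]
shift mm [ 6.3 -1.4  1.1] rot [ 0.09  0.02 -0.08]
```

View pics/w2.png

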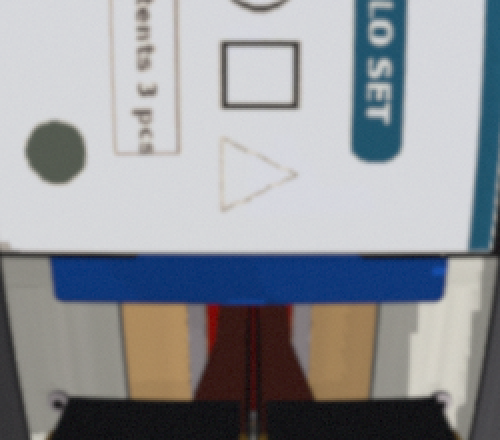

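The fingertip is centred on the catch in the window and reads 7.8 N, so the catch is down about 12 mm. I'll push along jig +y now.

Call:
send_rows --commands "-1 0.003 0 0.001 0 0 0;-1 0.006 0 0.001 0 0 0;-1 0.009 0 0.001 0 0 0;-1 0.012 0 0.001 0 0 0;-1 0.015 -0.001 0.001 0 0 0;-1 0.018 -0.001 0.001 0 0 0;-1 0.021 -0.001 0.001 0 0 0;-1 0.024 -0.001 0.001 0 0 0"

```text
time: 3.77
position: [0.5148, 0.0016, 0.0224]
ee_rot: [[0.051, 0.999, 0.003], [0.999, -0.051, -0.002], [-0.002, 0.004, -1.0]]
contact_force: [0.6, -7.6, 6.0]
finger_gap: 0.0004
finger_force: 4.5
```

```bash
python3 h.py 0 110 23
```

```text
t 3.7667 jig mm [ 1.5 28.7 22.4] gap 0.00044729977806086385 F [ 0.6 -7.6  6. ]
shift mm [81.3 -1.6 -0.7] rot [ 0.21  0.12 -0.03]
```

Call:
send_rows --commands "-1 0.004 0 0 0 0 0;-1 0.008 0 0 0 0 0;-1 0.012 0 0 0 0 0;-1 0.016 0 -0.001 0 0 0;-1 0.021 0 -0.001 0 0 0;-1 0.026 0 -0.001 0 0 0;-1 0.031 0 -0.001 0 0 0;-1 0.036 0 -0.001 0 0 0"

```text
time: 4.43
position: [0.5159, 0.0381, 0.0228]
ee_rot: [[0.051, 0.999, 0.002], [0.999, -0.051, -0.001], [-0.001, 0.002, -1.0]]
contact_force: [1.6, -5.0, 1.4]
finger_gap: 0.0003
finger_force: 2.7
```

```bash
python3 h.py 0 110 23
```

```text
t 4.4333 jig mm [ 0.9 65.2 22.8] gap 0.00029265609603764623 F [ 1.6 -5.   1.4]
shift mm [44.8 -0.9 -0.3] rot [ 0.12  0.08 -0.05]
```

Call:
send_rows --commands "-1 0.005 0 0 0 0 0;-1 0.01 0 0 0 0 0;-1 0.015 0 0 0 0 0;-1 0.02 0 0 0 0 0;-1 0.025 0 0 0 0 0;-1 0.03 0 0 0 0 0;-1 0.034 0 0 0 0 0;-1 0.038 0 0 0 0 0"

```text
time: 5.1
position: [0.518, 0.0762, 0.0228]
ee_rot: [[0.051, 0.999, 0.002], [0.999, -0.051, -0.001], [-0.001, 0.002, -1.0]]
contact_force: [2.2, -5.3, -0.5]
finger_gap: 0.0008
finger_force: 1.7
```

Call:
send_rows --commands "-1 0.002 0 0 0 0 0;-1 0.004 0 0 0 0 0;-1 0.006 0 0 0 0 0"

```text
time: 5.35
position: [0.5173, 0.0808, 0.0227]
ee_rot: [[0.049, 0.999, 0.0], [0.999, -0.049, -0.004], [-0.004, 0.001, -1.0]]
contact_force: [0.4, -22.2, 1.5]
finger_gap: 0.0005
finger_force: 11.0
```

```bash
python3 h.py 0 110 23
```

```text
t 5.35 jig mm [1.000e-01 1.079e+02 2.270e+01] gap 0.000467877421938457 F [  0.4 -22.2   1.5]
shift mm [ 2.1 -0.1 -0.3] rot [0.03 0.21 0.06]
```

At the end stop (22 N). I'll back off gently and rise.

Call:
send_rows --commands "-1 -0.003 0 0 0 0 0;-1 -0.006 0 0 0 0 0;-1 -0.01 0 0 0 0 0;-1 -0.011 0 -0.005 0 0 0;-1 -0.011 0 -0.02 0 0 0;-1 -0.011 0 -0.05 0 0 0;-1 -0.011 0 -0.085 0 0 0;-1 -0.011 0 -0.12 0 0 0"

```text
time: 6.02
position: [0.5153, 0.0719, 0.1437]
ee_rot: [[0.052, 0.999, -0.002], [0.999, -0.052, 0.0], [0.0, -0.002, -1.0]]
contact_force: [0.5, 0.2, 0.1]
finger_gap: 0.0008
finger_force: 0.0
```

Call:
send_rows --commands "-1 -0.04 0 -0.02 0 0 0;-1 -0.08 0 -0.02 0 0 0;-1 -0.12 0 -0.02 0 0 0;-1 -0.15 0 -0.02 0 0 0;-1 -0.15 0 -0.02 0 0 0;-1 -0.15 0 -0.02 0 0 0"

```text
time: 6.52
position: [0.5084, -0.0792, 0.1629]
ee_rot: [[0.055, 0.998, 0.0], [0.998, -0.055, 0.001], [0.001, 0.0, -1.0]]
contact_force: [0.4, 0.1, 0.1]
finger_gap: 0.0006
finger_force: 0.0
```

```bash
python3 h.py 0 0 0; python3 - <<'E'
from bench import snapshot
import cv2
a=snapshot('wrist')['img']
cv2.imwrite('pics/w3.png',cv2.resize(a,(784,588)))
E
```

```text
t 6.5167 jig mm [ -0.8 -52.3 162.9] gap 0.0006045888641747852 F [0.4 0.1 0.1]
shift mm [ 52.2   0.5 163. ] rot [ 0.01 -0.03 -0.29]
```

View pics/w3.png

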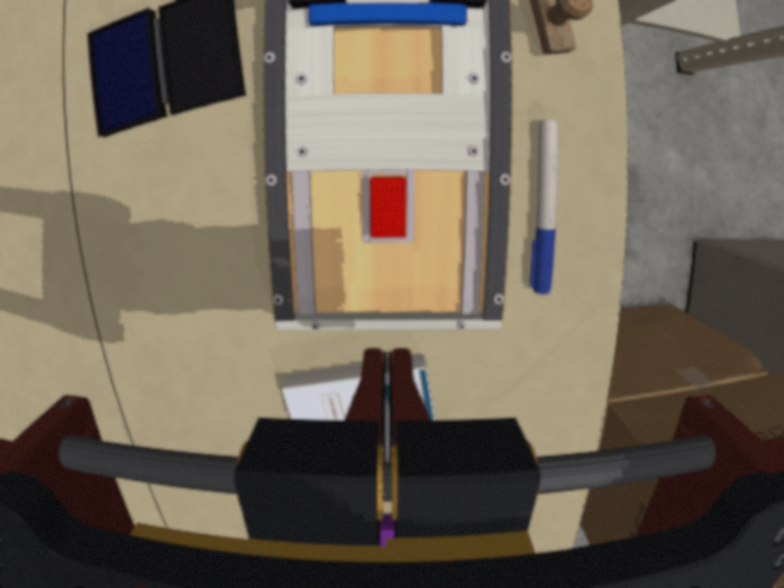

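The catch stands clear at (387,207), about 4.5 mm behind the tail edge (row 170). That means the carriage is at its stop and nothing else has moved.

```bash
python3 -c "
from bench import order
print(order.finish_job())"
```

```text
the job is handed in; nothing more can be done
None
```

The job is handed in: the carriage was pushed to its end stop (22 N on contact), the last picture shows the catch clear behind its tail, and I saw nothing else disturbed, but the interface gave no verdict and that picture doesn't show the carton in its nest.

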